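# Open the ratchet jaw of a panel holder

### The arm

A 7-joint arm with a two-finger parallel gripper is mounted at the origin on the work surface. World frame = base frame: x ahead of the robot, y to its left, z up, the work surface at z = 0. Lengths are in mm, angles in rad, forces in N, time in s.
With the tool pointing down it reaches from about 400 to 875 mm from the base axis. Payload 19.3 kg.
Tool frame: the origin (TCP) lies on the centre line of the jaws, within the pads' length; the fingertips stand 19 mm ahead of it and the grasp point (between the pads) is the TCP; z points along the fingers, x is the direction in which the jaws open and shut, and the axes are right-handed (so a half turn about z gives the same grasp; the last joint's range is limited). The gripper opens to 85 mm and grips with 20 to 120 N. Pads are 22 mm wide; open, the fingers measure 114 mm over their backs; the gripper's body (76 mm by 85 mm) begins 54 mm behind the grasp point. The pads swing forward as they close: fully open they stand 13 mm farther back than shut.
Start: joints at [-1.323, 0.521, -0.036, 1.599, 0.021, 1.021, -0.113], TCP at [195.317, 593.689, 250.291] pointing down, gripper open.
Joint ranges: [-2.91, 2.91], [-0.3, 2.13], [-1.5, 1.42], [0.17, 2.43], [-1.26, 4.41], [0.16, 1.93], [-2.52, 2.52]. Speed limits (rad/s): [1.89, 1.89, 2.39, 2.39, 3.01, 3.01, 3.01].

### API

Orientations are given as a rotation vector (axis times angle).
In Python, from cell import bot, cams, workorder gives the robot as it stands.
- The arm moves only by the tool drive_tool, never from a script. Its argument "increments" is a list of rows, each a list of 5 numbers: the shift along the tool's x, y, z as a fraction of full scale, then the turn about the tool's z as a fraction of full scale, then the gripper command: -1 is shut, 1 is fully open, values between are in proportion. A call has 1 to 10 rows; each row shifts and turns the commanded pose from where the row before left it, along the tool's axes as they then stand; what a row does not reach is not made up. Full scale, the value 1, is 25 mm for a shift and 4 degrees for a turn. A row lasts 1/8 s, in which the tool goes at most 62.5 mm and 10.7 degrees, less where a joint would pass 70% of its speed; a pose out of reach is approached as far as the arm can. A call with a number of a shift or a turn outside -1 to 1 is refused whole. A call with a gripper value outside its range is refused whole. The fingers move at their own pace and stop on an object; "force" is the grip in N (left out, the last holds). Time passes only in rows, so rows that do not move let the fingers close. It gives the time, the measured TCP pose, the force and the opening at its end, in the units of the state.
- bot.observe(): the state, without advancing time (a new reading comes with each control period).
- cams.grab_frame(name): name is "scene" or "top" or "wrist"; returns a dict with "image" (420x560x3 uint8, blue, green, red), "z_map" (420x560 float32, mm along the optical axis (not along the pixel's ray), 0 where there is no reading), "fx", "fy", "cx", "cy" (pixels), "eye" and "rotation" of the camera in the world; the wrist camera has in their place "T_tool_cam" (4x4, takes a point from camera to tool coordinates, whose origin is the TCP and whose axes are the tool frame's). Camera axes: x right, y down, z forward; pixel columns grow to the right and rows downward; lengths in mm; the calibration is good to about 2 mm. The wrist camera is an equidistant fisheye: a pixel r from the principal point sees the ray r / f radians off the axis. A picture is of the moment at which its call begins: read the wrist's pose just before it.
- workorder.hand_in(): hands the job in, once; it reports no verdict.
The state is a dict: "time_s": time; "joints": joint angles; "qvel": joint speeds; "joint_efforts": joint torques, N m; "tcp_pos": TCP position; "eef_rot": TCP orientation; "contact_force": force on the tool from outside, world axes, zero at the start; "wrist_torque": the same for the moment, N m; "grip_width": opening from 0.0 (shut) to 1.0 (fully open).
Only numpy, scipy, OpenCV 4.12 (cv2) and the standard library are available. Lean on these libraries where they do the work, as an engineer would, in place of code of your own. Each camera call takes 0.05 s, during which the arm holds its last target.

### The job

Open the panel holder on the spray table: press the ribbed ratchet-release pad on its sliding jaw down and, keeping it down, push the jaw back along the bar, away from the plaque, until it is fully back at the end stop; then let go so that the pad springs up. The paint on the plaque is still tacky: do not touch or shift it, and leave the bottle, jar and tape roll where they are.

Things in the scene. Friction and masses are not known exactly. Their poses are not given: they have to be found in the camera images.
- holder: Panel holder fixed to the table: steel bar 30 wide, top 44 mm high. Origin on the table under the bar's centre line; z up, x across, y along the bar from plaque to end stop, the way the jaw opens. Along y: fixed jaw -192 to -174 mm (100 wide, 72 high), plaque on a bed -172 to -72, sliding jaw, end stop block 126 to 140 (110 wide, 58 high). Any yaw.
- jaw (a joint): Black sliding jaw, position along the bar, m: 0 = gripping face 2 mm from plaque (holder y -70 mm), grows along holder +y, 0.120 = fully back at the end stop. Starts 0 to 0.03. Jaw 76 mm long, 76 wide (face 100), body 72 high. Ratchet teeth (6 mm pitch) block it towards the end stop unless the pad is pressed; then it slides with about 2 N friction.
- pad (a joint): How far the release pad is pressed down, m: 0 = up, 0.010 = lower stop. At rest it reads 0 to 0.004 (tooth may sit on a crest). The ratchet is free beyond about 0.005: keep the pad at 0.006 to 0.010 while the jaw is pushed. Sprung: 3 N at 0, 6 N at 0.010; springs up when let go.
- pad_top (a point): Centre of the top face of the release pad, moves with it: a level ribbed steel plate, 60 mm across the bar, 46 mm along it, on top of the sliding jaw; 84 mm above the table when up. 35 mm from the jaw's gripping face, 25 mm from the push wall. Axes as the holder's.
- push_wall (a point): Middle of the top edge of the push wall's face that looks towards pad and plaque. The wall stands on the jaw, right behind the pad: 60 to 76 mm from the gripping face, 70 mm wide, top 114 mm above the table (30 mm above the raised pad). A fingertip standing on the pad pushes this face towards holder +y.
- plaque: Freshly sprayed plaque, 120 mm across the bar, 100 mm along it, 10 mm thick, white and yellow with dark dots, lying loose on the holder's bed, its top 60 mm above the table. Origin at the centre of its underside. Not to be touched.
- bottle: White plastic bottle with a green cap, 72 mm in diameter, 170 mm high, standing. Origin at the centre of its underside. Leave alone.
- jar: Glass jar with a black lid, 60 mm in diameter, 75 mm high, standing. Origin at the centre of its underside. Leave alone.
- tape: Roll of masking tape lying flat, 96 mm in diameter, 25 mm high. Origin at the centre of its underside. Leave alone.

How it is judged:
By the outcome, as a careful person would: the job done as asked, in the order asked, and still so for the second after the job is handed in, with the robot touching nothing.
It also fails if it takes over 35 s, if anything falls off the work surface, if the arm or the gripper's body presses on something with over 40 N, if the wrist force passes 120 N, or if a joint passes its speed limit or range.

## Working session

There is one attempt and no reset: what is moved stays moved. The work goes in short steps, Python scripts to look and compute and a tool call to move; the robot and the scene stay as the last step left them, time stands still between calls to the robot, and variables do not carry over. Pictures are saved under pics/ and viewed, and the job is handed in when it is done.

Besides the shell and the picture viewer there is one more tool, called after "Request:" in YAML: its name, and indented under it one key for each argument. drive_tool: Moves the arm, as the interface text tells. Its arguments: {"type":"object","properties":{"increments":{"type":"array","items":{"type":"array","items":{"type":"number"}}},"force":{"type":"number"}},"required":["increments"]}

```bash
mkdir -p pics
python3 - <<'E'
from cell import bot,cams
import cv2,numpy as np
s=bot.observe();print(s)
for n in("scene","top"):
    f=cams.grab_frame(n);cv2.imwrite(f"pics/{n}0.png",f["image"])
    print(n,f["fx"],f["fy"],f["cx"],f["cy"],f["eye"],f["rotation"])
    np.savez(f"{n}0.npz",**f)
E
```

```text
{'time_s': 0.0, 'joints': array([-1.32321383,  0.52202096, -0.03633304,  1.59998276,  0.02116106,
        1.02112493, -0.11280344]), 'qvel': array([-0.00117614, -0.00066792,  0.00185789,  0.00092111,  0.00012045,
        0.00022064,  0.00089173]), 'joint_efforts': array([ 6.36725381e-04, -9.27076221e+01,  1.98010750e+00, -3.69946611e+01,
        1.77539798e-02,  7.90776248e-03, -1.52892807e-05]), 'tcp_pos': array([195.21052078, 593.40032159, 249.73036658]), 'eef_rot': array([ 2.54439178e+00,  1.84151858e+00, -1.42224997e-03]), 'contact_force': array([-0.51274077,  0.32348361,  0.29086992]), 'wrist_torque': array([-0.05950352,  0.01464993,  0.006076  ]), 'grip_width': 1.000990102750349}
scene 530.950231940063 530.950231940063 273.31466835744624 210.7292393053408 [1360.15058649  180.97005109 1041.77087371] [-1.627727   -2.03526204  0.77218765]
top 379.6860338440885 379.6860338440885 271.4400632694692 211.09550814710565 [ 476.03560919  -14.84614133 1157.12142764] [-2.16476063  2.15040355 -0.0772654 ]
```

View pics/scene0.png

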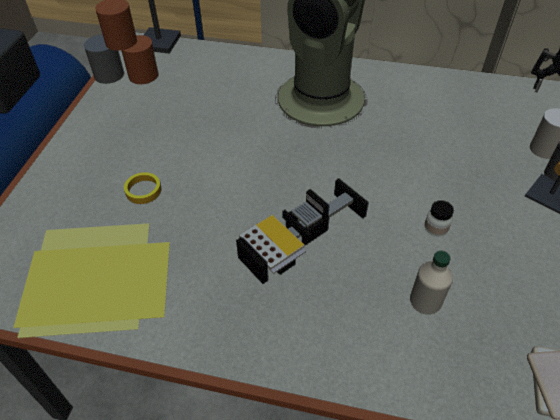

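View pics/top0.png

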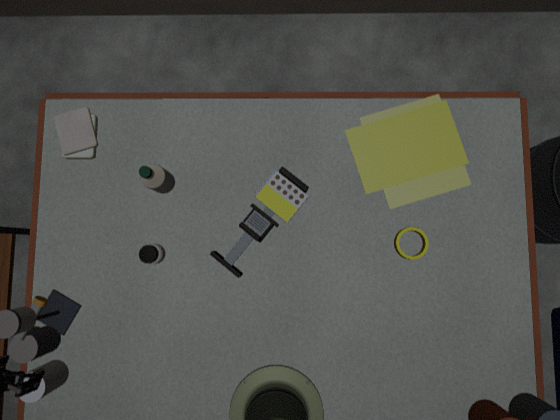

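```bash
cat > h.py <<'E'
import numpy as np,cv2
from scipy.spatial.transform import Rotation as R
def pt(f,u,v,z=None,h=None):
    Rm=R.from_rotvec(f["rotation"]).as_matrix() if np.size(f["rotation"])==3 else f["rotation"]
    d=np.array([(u-f["cx"])/f["fx"],(v-f["cy"])/f["fy"],1.])
    e=np.array(f["eye"])
    w=Rm@d
    if h is not None: return e+w*(h-e[2])/w[2]
    if z is None: z=f["z_map"][int(round(v)),int(round(u))]
    return e+w*z
E
python3 - <<'E'
from h import *
for n,(a,b,c,d) in dict(top=(200,155,320,285),scene=(225,170,380,290)).items():
    f=np.load(n+"0.npz");im=f["image"][b:d,a:c]
    im=cv2.resize(im,None,fx=5 if n=="scene" else 4.5,fy=5 if n=="scene" else 4.5,interpolation=cv2.INTER_CUBIC)
    cv2.imwrite(f"pics/{n}0c.png",cv2.convertScaleAbs(im,alpha=1.6))
f=np.load("top0.npz")
for u,v in((258,222),(283,195),(226,263),(152,175),(151,253),(300,300),(30,350)):print(u,v,pt(f,u,v))
E
```

```text
258 222 [551.31402564  52.97104836  82.51689749]
283 195 [632.24386374 -17.66525161  59.63150329]
226 263 [434.05795807 145.75119374  55.93340498]
152 175 [673.63264768 340.04483509 145.28511888]
151 253 [461.17347759 359.01112827  74.01860638]
300 300 [324.17795708 -70.22213037  -1.09381993]
30 350 [197.83820288 665.47906616 114.34294518]
```

View pics/top0c.png

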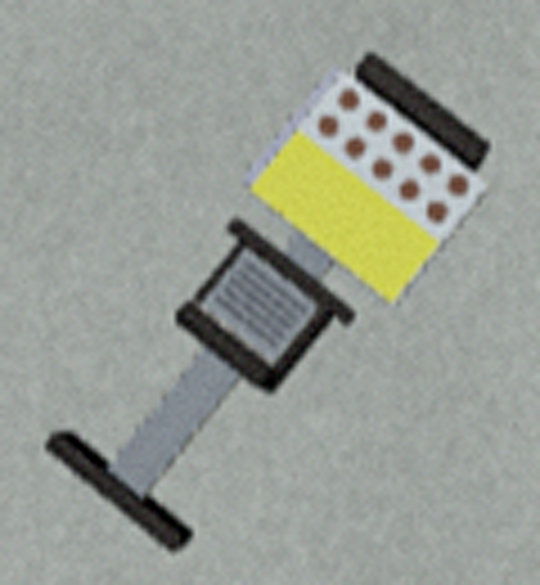

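View pics/scene0c.png

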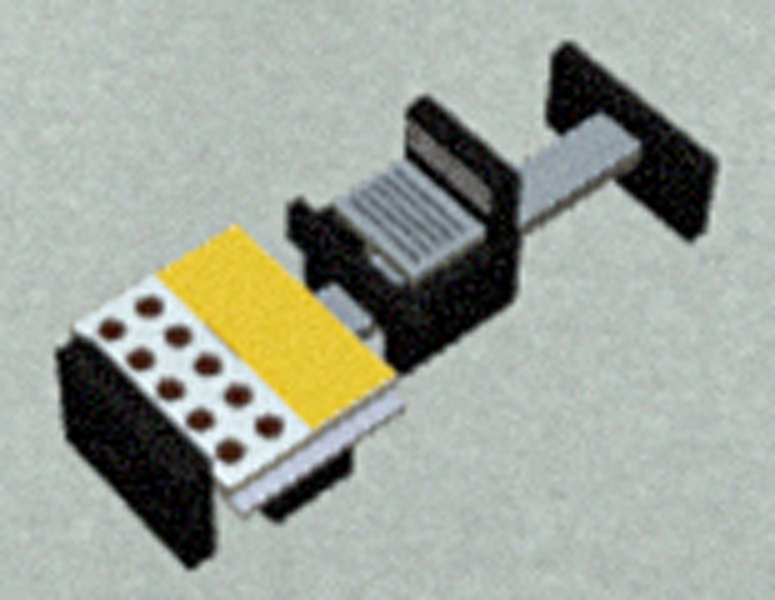

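Run:
```python
from h import *
for n in("top","scene"):
    f=dict(np.load(n+"0.npz"));U,V=np.meshgrid(np.arange(560),np.arange(420))
    z=f["z_map"];Rm=R.from_rotvec(f["rotation"]).as_matrix()
    P=np.stack([(U-f["cx"])/f["fx"]*z,(V-f["cy"])/f["fy"]*z,z],-1)@Rm.T+f["eye"]
    x,y,h=P[...,0],P[...,1],P[...,2]
    roi=(x>380)&(x<740)&(y>-80)&(y<210)&(z>0)
    # table bias
    t=roi&(h<8);print(n,"table h",np.median(h[t]))
    hs=h[roi&(h>15)];print(np.histogram(hs,bins=np.arange(15,125,5)))
    for nm,lo,hi in(("plaque/fix/stop",52,76),("pad",77,92),("wall",105,122),("bar",38,50)):
        m=roi&(h>lo)&(h<hi);q=P[m]
        nl,lab,st,c=cv2.connectedComponentsWithStats(m.astype(np.uint8))
        for i in range(1,nl):
            if st[i,4]<15: continue
            q=P[lab==i];r=cv2.minAreaRect(q[:,:2].astype(np.float32))
            print(nm,st[i,4],q.mean(0).round(1),np.round(r[0],1),np.round(r[1],1),round(r[2],1))
```

```text
top table h -0.5372203346216793
(array([  3,   7,   7,  12,  31, 317, 162, 105, 901, 633, 142, 294,  29,
       260,  67,   1,   1,   9,  18, 106,  26]), array([ 15,  20,  25,  30,  35,  40,  45,  50,  55,  60,  65,  70,  75,
        80,  85,  90,  95, 100, 105, 110, 115, 120]))
plaque/fix/stop 1622 [634.6 -16.5  61.1] [637.4 -17.3] [124.9 120.7] 51.6
plaque/fix/stop 237 [557.9  41.9  70.7] [556.5  54.2] [99.  74.9] 41.0
plaque/fix/stop 188 [430.8 148.2  57.1] [430.3 148.2] [109.2  14.4] 51.8
pad 342 [548.8  54.3  83.2] [549.   54.5] [59.7 45.8] 51.9
wall 150 [523.   74.2 112.8] [523.8  74.6] [68.8 17.6] 50.8
bar 28 [656.7  47.7  48.3] [658.   46.4] [ 7.  44.1] 49.9
bar 63 [584.2  26.2  43.6] [584.5  26.3] [29.8 17.4] 52.0
bar 362 [474.5 113.5  43.6] [476.1 113.5] [ 54.8 101.7] 51.5
scene table h 0.48589625911154144
(array([  87,   99,  103,  112,  148,  316,  344,  272,  823, 1249,  190,
        451,   91,  289,  159,   23,   29,   35,   50,  101,   54]), array([ 15,  20,  25,  30,  35,  40,  45,  50,  55,  60,  65,  70,  75,
        80,  85,  90,  95, 100, 105, 110, 115, 120]))
plaque/fix/stop 217 [433.  150.1  57.5] [431.2 149.6] [111.8  18.1] 51.1
plaque/fix/stop 491 [571.   56.6  67.2] [550.8  51. ] [97.8 77.7] 60.5
plaque/fix/stop 2177 [640.1 -13.   62.1] [638.1 -15.2] [132.  122.4] 52.1
pad 491 [548.4  60.3  83.9] [545.7  61.7] [70.4 61.5] 54.9
wall 206 [526.7  76.8 112.6] [524.3  76.3] [70.5 18. ] 51.1
bar 384 [458.3 131.5  44.1] [467.3 126.4] [110.7  93. ] 58.2
bar 77 [573.7  27.4  44.4] [569.6  21. ] [59.9 15.5] 51.8
bar 21 [549.1  44.5  44.5] [548.2  43.2] [29.9  4.6] 52.4
bar 48 [561.3  93.6  44. ] [562.   93.5] [ 5.  52.3] 52.8
bar 123 [694.7 -21.4  45.5] [691.6 -27.8] [110.5  41.7] 80.2
bar 17 [657.8  44.6  48.5] [656.9  44.2] [16.2 11. ] 82.9
```

The top view shows the plaque at the upper right of the holder. The pad is centred at about px (258,222), and the end stop is at about px (226,263). The measured sizes match the ones given (pad 59.7x45.8, height about 84; pad to stop 151 mm), so the jaw is at about 0.017. Holder +y points at a yaw of about 141.8°. I'll shut the gripper and turn it 20°.

Request:
drive_tool:
  increments:
    - [0,0.5,0,1,-1]
    - [0,1,0,1,-1]
    - [0,1,0,1,-1]
    - [0,1,0,1,-1]
    - [0,1,0,1,-1]
    - [-0.4,1,0,0,-1]
    - [-0.4,1,0,0,-1]
    - [-0.4,1,0,0,-1]
    - [-0.4,1,0,0,-1]
    - [-0.4,1,0,0,-1]
  force: 60

```text
time_s: 1.35
tcp_pos: [363.4, 424.5, 250.4]
eef_rot: [-2.828, -1.368, -0.0]
contact_force: [0.2, -0.3, 0.1]
grip_width: -0.001
```

Request:
drive_tool:
  increments:
    - [-0.5,1,0,0,-1]
    - [-0.5,1,0,0,-1]
    - [-0.5,1,0,0,-1]
    - [-0.5,1,0,0,-1]
    - [-0.5,1,0,0,-1]
    - [-0.5,1,0,0,-1]
    - [-0.5,1,0,0,-1]
    - [-0.5,1,0,0,-1]
    - [-0.5,1,0,0,-1]
    - [-0.5,1,0,0,-1]

```text
time_s: 2.6
tcp_pos: [481.9, 171.4, 250.4]
eef_rot: [-2.828, -1.368, -0.0]
contact_force: [0.6, 1.6, -0.5]
grip_width: 0.005
```

Request:
drive_tool:
  increments:
    - [-0.4,1,0.5,0,-1]
    - [-0.4,1,0.5,0,-1]
    - [-0.4,1,0.5,0,-1]
    - [-0.4,0.5,0.5,0,-1]
    - [0,0,0.2,0,-1]
    - [0,0,0,0,-1]

```text
time_s: 3.35
tcp_pos: [525.0, 88.3, 195.1]
eef_rot: [-2.826, -1.372, 0.001]
contact_force: [-1.0, -0.8, 0.5]
grip_width: -0.006
```

Run:
```python
from cell import bot,cams
from h import *
s=bot.observe();p=s["tcp_pos"];M=R.from_rotvec(s["eef_rot"]).as_matrix();print(p,s["contact_force"],s["time_s"]);print(M.round(4))
d=np.array([-.786,.618,0]);t=np.array([549,54.5,0])+10*d
e=t-p;print("tool delta x,y",M.T@np.r_[e[:2],0])
f=cams.grab_frame("wrist");np.savez("w1.npz",**f);cv2.imwrite("pics/w1.png",f["image"]);print(f["T_tool_cam"],f["fx"],f["cx"],f["cy"])
```

```text
[525.00078929  88.31148552 195.14570989] [-1.00937923 -0.76638354  0.51544466] 3.35
[[ 6.184e-01  7.859e-01 -6.000e-04]
 [ 7.859e-01 -6.184e-01  3.000e-04]
 [-1.000e-04 -7.000e-04 -1.000e+00]]
tool delta x,y [-1.17348404e+01  2.97702251e+01 -1.82040543e-02]
[[ 9.99999070e-01  7.52991413e-04 -1.13743601e-03  9.41556646e-01]
 [-4.06650822e-04  9.60484510e-01  2.78333147e-01 -7.11371614e+01]
 [ 1.30207214e-03 -2.78332426e-01  9.60483922e-01 -1.23586659e+02]
 [ 0.00000000e+00  0.00000000e+00  0.00000000e+00  1.00000000e+00]] 325.19226210127806 280.15827048406925 208.94759586741336
```

View pics/w1.png

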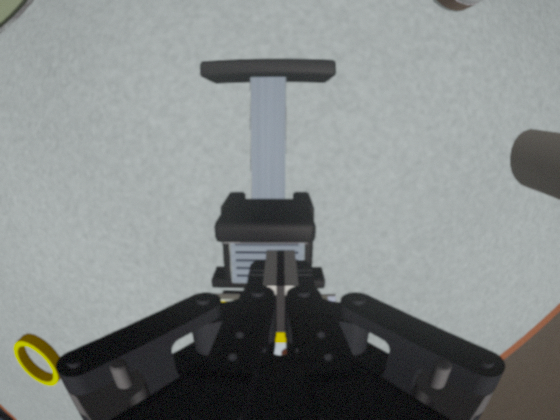

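The wrist view shows the pad ribs (~270,255), the wall in front of them (~265,225), and the bar and end stop above. The closed fingertips are at about (281,252). Next I'll centre over the pad and descend to just above it.

Request:
drive_tool:
  increments:
    - [-0.24,0.6,0,0,-1]
    - [-0.24,0.6,0,0,-1]
    - [0,0,0.6,0,-1]
    - [0,0,0.8,0,-1]
    - [0,0,0.8,0,-1]
    - [0,0,0.5,0,-1]
    - [0,0,0.2,0,-1]
    - [0,0,0,0,-1]

```text
time_s: 4.4
tcp_pos: [541.6, 59.7, 122.8]
eef_rot: [-2.826, -1.372, 0.0]
contact_force: [-0.1, 0.2, 0.9]
grip_width: 0.002
```

```bash
cat > st.py <<'E'
from cell import bot,cams
from h import *
import sys
s=bot.observe();p=s["tcp_pos"];M=R.from_rotvec(s["eef_rot"]).as_matrix();print(p.round(2),s["contact_force"].round(2),s["time_s"])
d=np.array([-.786,.618,0]);c=np.array([549,54.5,0])
e=p-c;print("along y,across x rel. pad0",e@d,e@np.array([.618,.786,0]))
n=sys.argv[1]
for k in("wrist","scene","top"):
    f=cams.grab_frame(k);im=f["image"];np.savez(n+k+".npz",**f)
    if k=="scene":im=cv2.resize(im[160:290,225:380],None,fx=5,fy=4.6,interpolation=2)
    if k=="top":im=cv2.resize(im[165:285,200:320],None,fx=5,fy=5,interpolation=2)
    cv2.imwrite(f"pics/{n}_{k}.png",cv2.convertScaleAbs(im,alpha=1.5))
E
python3 st.py a
```

```text
[541.62  59.67 122.76] [-0.1   0.18  0.93] 4.4
along y,across x rel. pad0 8.991924285810585 -0.4970479870771111
```

View pics/a_scene.png

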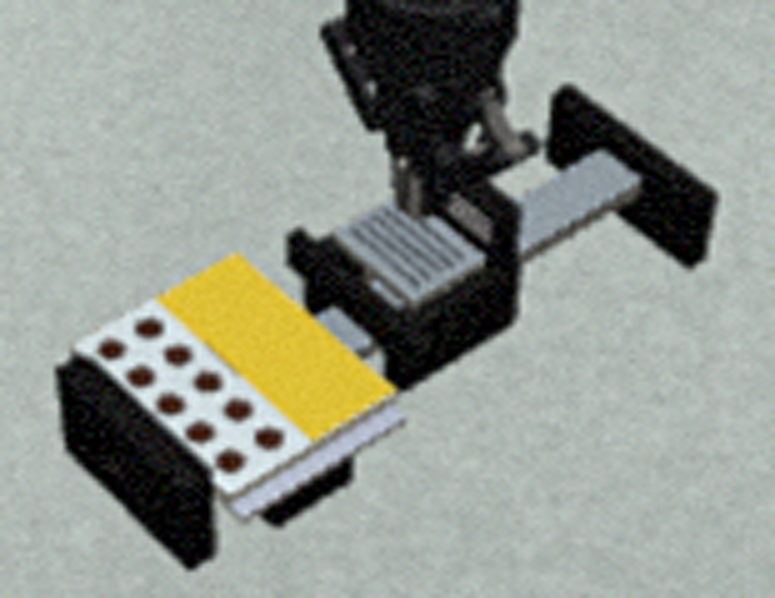

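View pics/a_wrist.png

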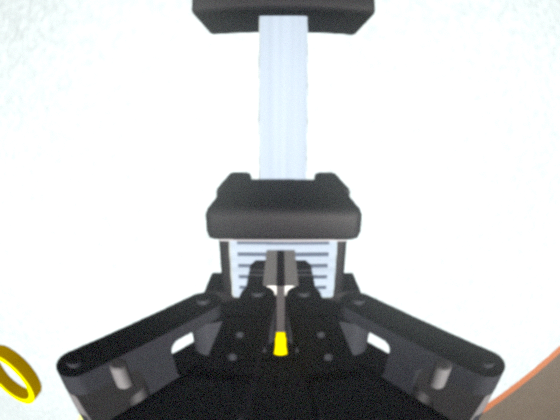

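The scene view shows the fingertips over the pad, centred across it and just clear of the wall. Now I'll descend to make contact.

Request:
drive_tool:
  increments:
    - [0,0,0.3,0,-1]
    - [0,0,0.3,0,-1]
    - [0,0,0,0,-1]

```text
time_s: 4.92
tcp_pos: [541.2, 59.6, 107.1]
eef_rot: [-2.826, -1.372, 0.002]
contact_force: [0.5, 0.6, 1.0]
grip_width: 0.002
```

Request:
drive_tool:
  increments:
    - [0,0,0.16,0,-1]
    - [0,0,0,0,-1]

```text
time_s: 5.18
tcp_pos: [541.5, 59.6, 103.6]
eef_rot: [-2.826, -1.372, 0.001]
contact_force: [-0.4, 0.2, 0.2]
grip_width: -0.002
```

Request:
drive_tool:
  increments:
    - [0,0,0.08,0,-1]
    - [0,0,0,0,-1]

```text
time_s: 5.42
tcp_pos: [541.8, 59.6, 101.9]
eef_rot: [2.826, 1.372, 0.0]
contact_force: [0.1, -0.9, 2.6]
grip_width: -0.001
```

Request:
drive_tool:
  increments:
    - [0,0,0.08,0,-1]
    - [0,0,0,0,-1]

```text
time_s: 5.68
tcp_pos: [541.7, 59.6, 99.8]
eef_rot: [2.826, 1.372, 0.0]
contact_force: [-0.2, 0.0, 3.0]
grip_width: -0.001
```

Request:
drive_tool:
  increments:
    - [0,0,0.12,0,-1]
    - [0,0,0,0,-1]

```text
time_s: 5.92
tcp_pos: [541.7, 59.7, 96.7]
eef_rot: [2.826, 1.372, 0.0]
contact_force: [-0.3, -0.4, 3.9]
grip_width: -0.001
```

Request:
drive_tool:
  increments:
    - [0,0,0.08,0,-1]
    - [0,0,0,0,-1]

```text
time_s: 6.18
tcp_pos: [541.7, 59.7, 94.7]
eef_rot: [2.826, 1.372, 0.0]
contact_force: [1.0, -0.9, 4.9]
grip_width: -0.001
```

Request:
drive_tool:
  increments:
    - [0,0,0.04,0,-1]
    - [0,0,0,0,-1]

```text
time_s: 6.42
tcp_pos: [541.7, 59.7, 93.9]
eef_rot: [2.826, 1.372, 0.0]
contact_force: [0.9, -0.5, 5.8]
grip_width: 0.001
```

The pad is pressed about 9 mm (5.8 N). Now I'll push towards holder +y, which is tool -y.

Request:
drive_tool:
  increments:
    - [0,-0.1,0,0,-1]
    - [0,-0.1,0,0,-1]
    - [0,-0.1,0,0,-1]
    - [0,-0.12,0,0,-1]
    - [0,-0.16,0,0,-1]
    - [0,0,0,0,-1]

```text
time_s: 7.18
tcp_pos: [530.1, 68.8, 93.9]
eef_rot: [-2.826, -1.372, -0.0]
contact_force: [-0.6, 1.2, 5.5]
grip_width: 0.001
```

```bash
python3 st.py b
```

```text
[530.09  68.83  93.89] [-0.58  1.21  5.52] 7.175
along y,across x rel. pad0 23.718033661843855 -0.42819340020129254
```

View pics/b_scene.png

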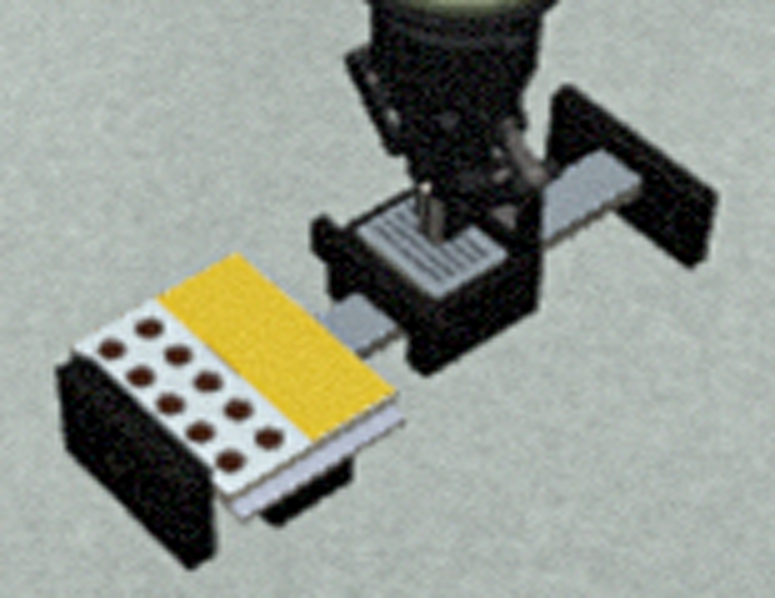

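The jaw has slid with the tip, the plaque hasn't moved, and the push force is low. I'll continue.

Request:
drive_tool:
  increments:
    - [0,-0.2,0,0,-1]
    - [0,-0.24,0,0,-1]
    - [0,-0.24,0,0,-1]
    - [0,-0.24,0,0,-1]
    - [0,-0.24,0,0,-1]
    - [0,-0.2,0,0,-1]
    - [0,-0.1,0,0,-1]
    - [0,0,0,0,-1]

```text
time_s: 8.32
tcp_pos: [501.5, 91.4, 93.9]
eef_rot: [-2.826, -1.372, -0.0]
contact_force: [0.1, -0.4, 4.7]
grip_width: -0.003
```

Request:
drive_tool:
  increments:
    - [0,-0.2,0,0,-1]
    - [0,-0.24,0,0,-1]
    - [0,-0.24,0,0,-1]
    - [0,-0.24,0,0,-1]
    - [0,-0.24,0,0,-1]
    - [0,-0.2,0,0,-1]
    - [0,-0.1,0,0,-1]
    - [0,0,0,0,-1]

```text
time_s: 9.32
tcp_pos: [472.9, 114.0, 93.9]
eef_rot: [-2.826, -1.372, -0.001]
contact_force: [-0.0, 1.0, 5.6]
grip_width: -0.002
```

```bash
python3 st.py c
```

```text
[472.85 114.04  93.94] [-0.01  0.98  5.55] 9.325
along y,across x rel. pad0 96.64584899357891 -0.2653820676905651
```

View pics/c_scene.png

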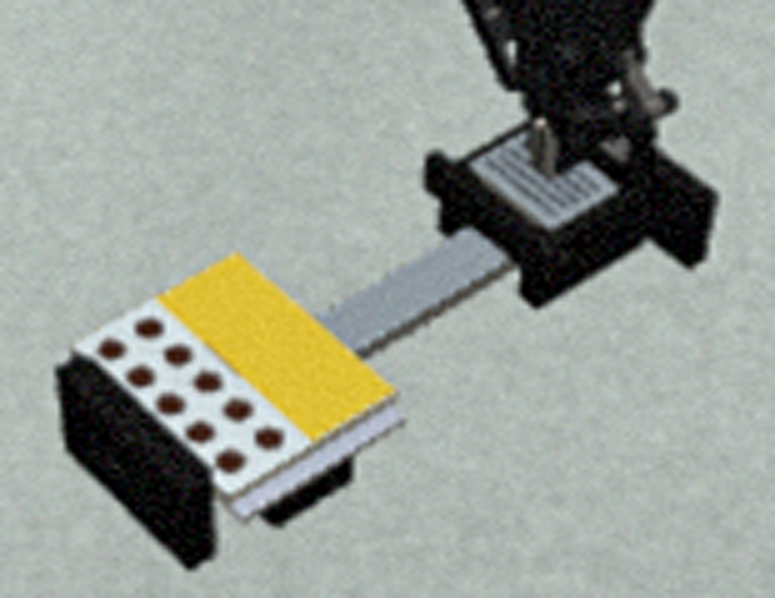

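Request:
drive_tool:
  increments:
    - [0,-0.16,0,0,-1]
    - [0,-0.16,0,0,-1]
    - [0,-0.12,0,0,-1]
    - [0,-0.08,0,0,-1]
    - [0,0,0,0,-1]

```text
time_s: 10.1
tcp_pos: [462.8, 122.1, 93.9]
eef_rot: [2.826, 1.372, 0.001]
contact_force: [0.7, 1.0, 5.1]
grip_width: 0.001
```

Request:
drive_tool:
  increments:
    - [0,-0.08,0,0,-1]
    - [0,-0.04,0,0,-1]
    - [0,0,0,0,-1]

```text
time_s: 10.48
tcp_pos: [460.6, 123.7, 94.0]
eef_rot: [2.826, 1.372, 0.001]
contact_force: [1.4, -0.4, 5.7]
grip_width: -0.002
```

Request:
drive_tool:
  increments:
    - [0,-0.06,0,0,-1]
    - [0,0,0,0,-1]

```text
time_s: 10.72
tcp_pos: [459.6, 124.5, 94.0]
eef_rot: [2.826, 1.371, 0.002]
contact_force: [3.2, -1.6, 6.1]
grip_width: -0.003
```

Request:
drive_tool:
  increments:
    - [0,-0.08,0,0,-1]
    - [0,0,0,0,-1]

```text
time_s: 10.98
tcp_pos: [457.9, 125.7, 94.0]
eef_rot: [2.826, 1.371, 0.001]
contact_force: [1.6, -0.4, 4.5]
grip_width: -0.001
```

Request:
drive_tool:
  increments:
    - [0,-0.08,0,0,-1]
    - [0,0,0,0,-1]

```text
time_s: 11.22
tcp_pos: [456.4, 127.0, 94.1]
eef_rot: [2.826, 1.371, 0.001]
contact_force: [2.7, -1.7, 7.6]
grip_width: 0.004
```

```bash
python3 st.py d
```

```text
[456.38 126.98  94.07] [ 2.72 -1.69  7.58] 11.225
along y,across x rel. pad0 117.58845699428404 -0.2726228397448947
```

View pics/d_scene.png

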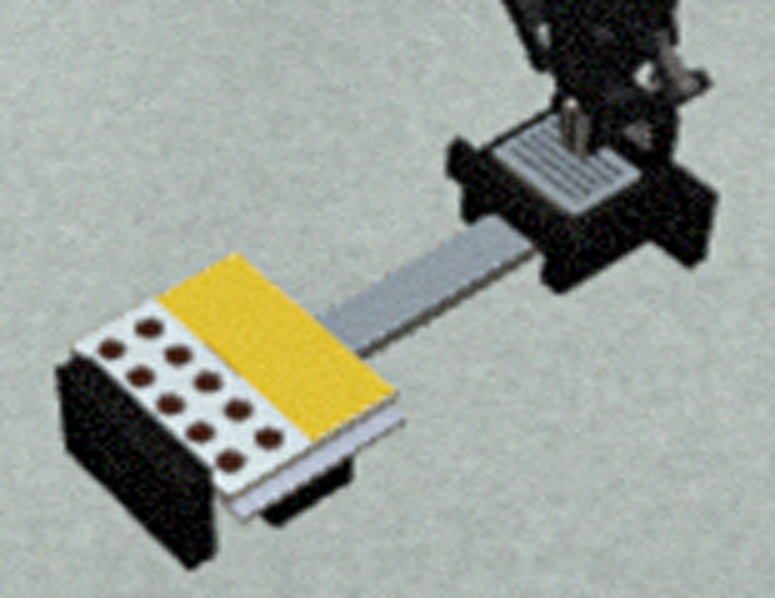

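View pics/d_wrist.png

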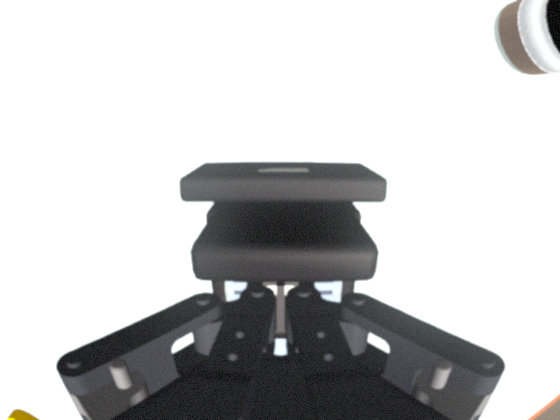

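Request:
drive_tool:
  increments:
    - [0,-0.08,0,0,-1]
    - [0,0,0,0,-1]

```text
time_s: 11.62
tcp_pos: [455.9, 127.4, 94.2]
eef_rot: [2.825, 1.369, 0.004]
contact_force: [9.9, -8.8, 2.0]
grip_width: -0.003
```

Request:
drive_tool:
  increments:
    - [0,-0.06,0,0,-1]
    - [0,0,0,0,-1]

```text
time_s: 11.88
tcp_pos: [455.8, 127.4, 94.2]
eef_rot: [2.825, 1.367, 0.006]
contact_force: [19.0, -15.6, -3.6]
grip_width: -0.002
```

Hard stop: about 25 N with no further advance. I'll measure the jaw against the end stop before letting go.

```bash
cat > meas.py <<'E'
from h import *
import sys
for n in ("top","scene"):
  for src in sys.argv[1:]:
    f=dict(np.load(src+n+".npz"));U,V=np.meshgrid(np.arange(560),np.arange(420))
    z=f["z_map"];Rm=R.from_rotvec(f["rotation"]).as_matrix()
    P=np.stack([(U-f["cx"])/f["fx"]*z,(V-f["cy"])/f["fy"]*z,z],-1)@Rm.T+f["eye"]
    d=np.array([-.786,.618]);a=np.array([.618,.786]);S=np.array([430.3,148.2])
    q=P[z>0].reshape(-1,3);y=(q[:,:2]-S)@d+133;x=(q[:,:2]-S)@a;h=q[:,2]
    b=(abs(x)<60)&(y>-200)&(y<160)
    def rng(nm,m):
        m=m&b
        if m.sum()>5:print(n,src,nm,m.sum(),"y",np.percentile(y[m],[3,97]).round(1),"x",np.percentile(x[m],[3,97]).round(1),"h",np.median(h[m]).round(1))
    rng("jaw face strip 66-75 (|x|>40)",(h>66)&(h<76)&(abs(x)>40)&(abs(x)<50)&(y>-75)&(y<70))
    rng("pad",(h>68)&(h<90)&(abs(x)>17)&(abs(x)<28)&(y>-60)&(y<105))
    rng("wall",(h>109)&(h<118)&(abs(x)<35)&(abs(x)>15))
    rng("stop",(h>54)&(h<62)&(abs(x)>42)&(y>115))
    rng("plaque",(h>56)&(h<64)&(y<-60)&(y>-175))
E
python3 st.py e; cp top0.npz 0top.npz; cp scene0.npz 0scene.npz; python3 meas.py 0 e
```

```text
[455.83 127.44  94.2 ] [ 18.95 -15.63  -3.62] 11.875
along y,across x rel. pad0 118.30636350780375 -0.25226268098202603
top 0 jaw face strip 66-75 (|x|>40) 24 y [-52.9 -43.7] x [-48.9  48.1] h 71.8
top 0 pad 149 y [-50.9   3.2] x [-27.1  27.1] h 82.7
top 0 wall 74 y [ 7.9 21.9] x [-33.7  32.4] h 112.7
top 0 stop 37 y [127.2 138.6] x [-52.8  54.1] h 57.2
top 0 plaque 1282 y [-169.2  -74.6] x [-56.5  51.9] h 59.8
top e jaw face strip 66-75 (|x|>40) 12 y [50.6 59.1] x [-49.4 -41.4] h 71.5
top e pad 35 y [50.1 74.7] x [-27.4  16.7] h 72.7
top e plaque 1277 y [-169.5  -74.3] x [-56.5  52. ] h 59.7
scene 0 jaw face strip 66-75 (|x|>40) 34 y [-52.2 -42.1] x [-47.1  49.8] h 71.4
scene 0 pad 212 y [-51.8   9.1] x [-27.2  27.4] h 83.4
scene 0 wall 96 y [ 6.3 21.9] x [-30.6  34.2] h 113.9
scene 0 stop 42 y [124.8 139.3] x [-53.   55.1] h 58.2
scene 0 plaque 1569 y [-164.7  -73.7] x [-56.6  54.9] h 60.7
scene e jaw face strip 66-75 (|x|>40) 35 y [49.7 61.9] x [-49.1  49. ] h 71.0
scene e pad 160 y [ 50.3 101.9] x [-26.8  26.9] h 74.9
scene e wall 18 y [100.6 123.9] x [24.9 34.6] h 112.4
scene e stop 28 y [126.6 139. ] x [-51.7  56. ] h 57.9
scene e plaque 1563 y [-164.8  -74. ] x [-55.9  55.1] h 60.9
```

View pics/e_top.png

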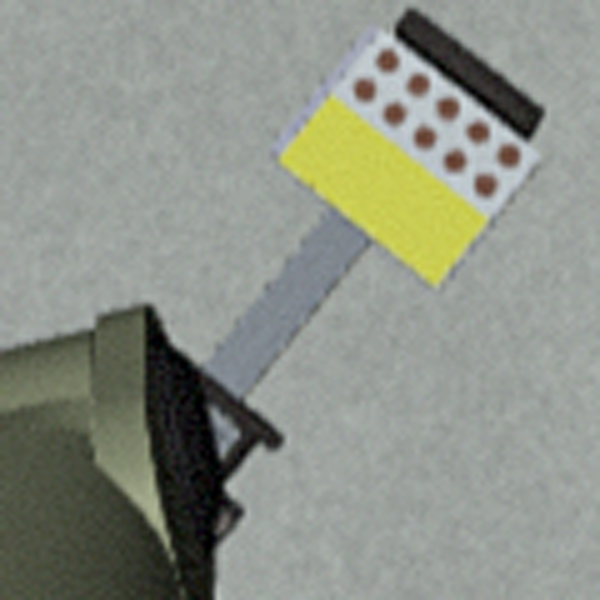

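The gripping face measures y≈50, so the jaw is at 0.120. The pad is down at about 75 and the plaque hasn't moved. I'll ease the push partly so as not to drag the jaw back, then lift.

Request:
drive_tool:
  increments:
    - [0,0.06,0,0,-1]
    - [0,0,0,0,-1]
    - [0,0,-0.12,0,-1]
    - [0,0,-0.16,0,-1]
    - [0,0,-0.2,0,-1]
    - [0,0,-0.2,0,-1]
    - [0,0,0,0,-1]

```text
time_s: 12.9
tcp_pos: [455.6, 127.1, 111.1]
eef_rot: [2.826, 1.369, 0.003]
contact_force: [8.2, -10.1, 5.8]
grip_width: -0.001
```

Request:
drive_tool:
  increments:
    - [0,0.1,0,0,-1]
    - [0,0.1,0,0,-1]
    - [0,0.04,0,0,-1]
    - [0,0,0,0,-1]

```text
time_s: 13.4
tcp_pos: [459.0, 124.6, 110.7]
eef_rot: [-2.826, -1.372, 0.0]
contact_force: [-0.0, -0.2, 0.2]
grip_width: -0.004
```

Request:
drive_tool:
  increments:
    - [0,0,-0.6,0,-1]
    - [0,0,-1,0,-1]
    - [0,0,-1,0,-1]
    - [0,0,-1,0,-1]
    - [0,0,-1,0,-1]
    - [0,0,-1,0,-1]
    - [0,0,-0.5,0,-1]
    - [0,0,0,0,-1]

```text
time_s: 14.4
tcp_pos: [459.2, 124.7, 264.0]
eef_rot: [-2.826, -1.372, -0.002]
contact_force: [0.6, 0.4, -0.3]
grip_width: 0.001
```

Request:
drive_tool:
  increments:
    - [0.5,-1,0,0,-1]
    - [0.5,-1,0,0,-1]
    - [0.5,-1,0,0,-1]
    - [0.5,-1,0,0,-1]
    - [0.5,-1,0,0,-1]
    - [0.5,-1,0,0,-1]
    - [0.5,-1,0,0,-1]
    - [0.5,-1,0,0,-1]
    - [0,0,0,0,-1]
    - [0,0,0,0,-1]

```text
time_s: 15.65
tcp_pos: [363.9, 326.1, 262.6]
eef_rot: [2.826, 1.371, -0.002]
contact_force: [1.0, 0.6, -0.6]
grip_width: -0.0
```

```bash
python3 st.py g; python3 meas.py g
```

```text
[363.85 326.14 262.63] [ 1.01  0.63 -0.62] 15.65
along y,across x rel. pad0 313.3995959216135 99.08957740051508
top g jaw face strip 66-75 (|x|>40) 25 y [50.9 59.4] x [-49.7  48.2] h 71.3
top g pad 155 y [ 51.5 102.5] x [-27.2  27.6] h 82.9
top g wall 78 y [110.5 125. ] x [-32.5  33.4] h 112.2
top g stop 40 y [126.6 139. ] x [-53.8  53.8] h 57.4
top g plaque 1273 y [-169.3  -74.7] x [-56.6  51.8] h 59.7
scene g jaw face strip 66-75 (|x|>40) 33 y [49.  61.6] x [-48.7  49.9] h 70.8
scene g pad 176 y [ 51.5 103.4] x [-26.7  27.7] h 83.3
scene g wall 82 y [110.5 125. ] x [-30.   34.2] h 113.7
scene g stop 31 y [126.6 138.9] x [-51.9  55.9] h 57.4
scene g plaque 1566 y [-164.4  -74. ] x [-56.3  54.8] h 60.8
```

View pics/g_top.png

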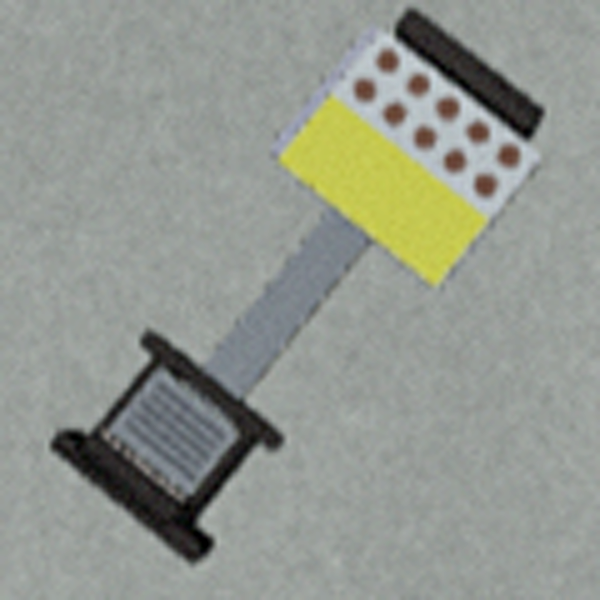

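View pics/g_scene.png

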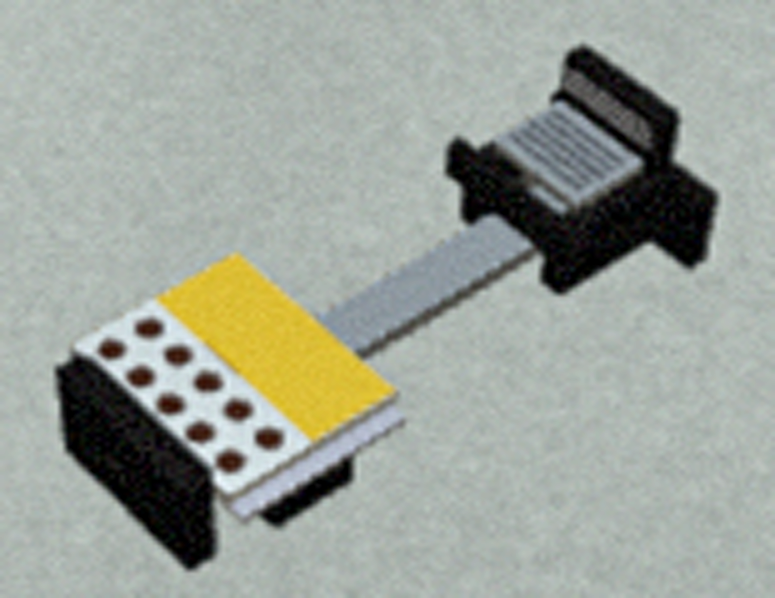

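Both views show the jaw flush against the end stop, the pad up at 83–84 mm and the plaque unmoved. The robot is clear of everything, so I'm handing in.

```bash
python3 -c "
from cell import workorder
print(workorder.hand_in())"
```

```text
the job is handed in; nothing more can be done
None
```

The holder is open: the jaw is fully back at the end stop and the pad has sprung up. I handed the job in at about 16 s of the 35 s allowed.

With the gripper shut, I pressed the release pad down about 9 mm (about 5.8 N). Keeping it down, I pushed the jaw back until it stopped hard at about 25 N. I then eased the push partly, lifted so the pad could spring up, and moved the arm clear.

Last checks, from the top and scene cameras:
- **Jaw:** the gripping face is at holder y of about 50 mm and the back of the wall at about 125 mm, against the end stop, so the jaw reads about 0.120.
- **Pad:** its top is 83–84 mm above the table, so it is up.
- **Plaque:** it is within about 0.3 mm of where it started, and nothing touched it.
- **Robot:** at the end it was touching nothing, and the force reading was down to noise.
- **Bottle, jar and tape:** the arm stayed away from them, but I did not re-measure their positions at the end.

None of the checks failed. The one odd reading was the vertical force, which fell and briefly changed sign (to -3.6 N) while I pushed against the stop. I put that down to friction on the wall, because the pad measured about 75 mm high, still pressed, at that moment.

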